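Load and lock the race-day pit rack

ROBOT

A 6-joint arm with a two-finger parallel gripper is mounted at the origin on the work surface. World frame = base frame: x ahead of the robot, y to its left, z up, the work surface at z = 0. Lengths are in m, angles in degrees, forces in N, time in s.
With the tool pointing down it reaches from about 0.4 to 0.825 m from the base axis. Payload 7 kg.
Tool frame: the origin (TCP) lies between the finger pads; the fingertips stand ctrl.nose_length ahead of it and the grasp point (between the pads) lies 8 mm behind it (ctrl.nose_length is the distance from the TCP to the fingertips, in m); y points along the fingers, z is the direction in which the jaws open and shut, and the axes are right-handed (so a half turn about y gives the same grasp; the last joint's range is limited). The gripper opens to 88 mm and grips with 3 to 60 N. Pads are 19 mm wide; open, the fingers measure 130 mm over their backs; the gripper's body (78 mm by 193 mm) begins 47 mm behind the grasp point.
Start: joints at [-51.675, 20.546, 0.682, 0, -70.136, -16.507], TCP at [0.251, -0.627, 0.238] pointing down, gripper open.
Joint ranges: [-176.03, 176.03], [-82.01, 121.73], [-58.28, 71.71], [-173.87, 95.51], [-174.79, -0.11], [-173.66, 173.66]. Speed limits (degrees/s): [136.94, 136.94, 172.46, 180, 180, 180].

INTERFACE

Orientations are given as [roll, pitch, yaw] about the fixed x, y, z axes, in that order (R = Rz(yaw) Ry(pitch) Rx(roll)).
In Python, from plant import ctrl gives the robot as it stands. The module is installed in compiled form; this text tells all that it offers.
- The arm moves only by the tool drive_tool, never from a script. Its argument "moves" is a list that holds one entry, the list of rows, each a list of 6 numbers: the shift along the tool's x, y, z in mm, then the turn, a rotation vector about the tool's x, y, z in rad. A call has 1 to 20 rows; each row is the pose to reach, as a shift and turn from the pose commanded when the call began, along the tool's axes at that moment; what a row does not reach only later rows make up. A row lasts 1/12 s, in which the tool goes at most 41.7 mm and 7.16 degrees, less where a joint would pass 70% of its speed; a pose out of reach is approached as far as the arm can. A call with a gripper value outside its range is refused whole. "claw" is the opening, from 0 (shut) to 1 (fully open), set as the call begins (left out, the last holds). The fingers move at their own pace and stop on an object; the grip force is fixed at half the most. Time passes only in rows, so rows that repeat a pose let the fingers close. It gives the time, the measured TCP pose, the force and the opening at its end, in the units of the state.
- ctrl.get_obs(): the state, without advancing time (a new reading comes with each control period).
- ctrl.snapshot(name): name is "scene" or "top" or "wrist"; returns (picture, depth): 420x560x3 uint8, blue, green, red; 420x560 float32, m along the optical axis (not along the pixel's ray), 0 where there is no reading.
- ctrl.camera_model(name): a dict with "vertical_fov" (degrees; the focal length in pixels is half the picture's height over the tangent of half this angle, whatever the lens; pixels are square), "cx", "cy" (the principal point, pixels), "extrinsics" (4x4, takes a point from camera to world coordinates). Camera axes: x right, y down, z forward; pixel columns grow to the right and rows downward; lengths in m; the calibration is good to about 2 mm. A picture is of the moment at which its call begins: read the wrist's pose just before it. camera_model takes no time and is no camera call; for the wrist camera it gives the pose at the moment of the call.
- ctrl.close_job(): hands the job in, once; it reports no verdict.
The state is a dict: "clock": time; "joint_pos": joint angles; "qvel": joint speeds; "tau": joint torques, N m; "tool_pos": TCP position; "orientation": TCP orientation; "force": force on the tool from outside, world axes, zero at the start; "moment": the same for the moment, N m; "opening": finger opening in m.
Only numpy, scipy, OpenCV 4.12 (cv2) and the standard library are available. Lean on these libraries where they do the work, as an engineer would, in place of code of your own. Each camera call takes 0.05 s, during which the arm holds its last target. There are 200 camera calls.

TASK

Get the pit rack ready for race day: first lift the two battery packs that block the lock rail and lay them flat in the low tray, then slide the lock knob all the way to the left (the open end). Hang every parts caddy by its handle on a double hook of its own, and when all of them hang freely, slide the lock knob all the way back to the right so that the keepers are closed over the hooks. Leave everything else on the bench where it is.

Things in the scene. Friction and masses are not known exactly. Their poses are not given: they have to be found in the camera images.
- rack: low open aluminium frame, fixed, 350 mm wide; axes x away from the robot, y left, z up; origin on the table, 43 mm in front (-x) of the hook seats. Three double hooks 130 mm apart come towards the robot from a beam 77 mm behind the seats, its top 225 mm above the table. In front a flat rail (70 mm wide, 6 mm high), its middle line 143 mm in front of the hook seats, carries the lock knob
- hook1 (a point): seat of the rightmost (lowest y) double hook: where the axis of a hung handle bar rests, midway between two prongs, 214 mm above the table; rack axes. Prongs 7 mm thick, 45 mm free between them; they pass under the seat and turn up to tips 23 mm in front (-x) of it, 17 mm above the seat point: a bar comes in from the front, 25 mm or more above the seat point, and is lowered
- hook2 (a point): the seat of the middle double hook, as hook1
- hook3 (a point): the seat of the leftmost double hook (highest y), as hook1
- lock (a joint): the lock slide's position in m: 0 = fully closed (knob at the right, -y end), 0.065 = fully open (knob at the left, +y end). The knob and the three keepers move together. Starts about halfway; 2 N of friction. Closed, a keeper tab 34 mm wide stands over each hook, underside 20 mm above the seat point, so nothing can be hung; open, the tabs are 48 mm or more to the side of each hook's centre
- lock_knob (a point): the middle of the top face of the lock knob, a black block 34 mm (rack x) by 22 mm (rack y) by 46 mm high, its top 70 mm above the table; it runs along the rack's y over the rail. Same axes as the rack
- tray: low open grey plastic tray, fixed, 180 x 150 mm outside (x, y), walls 14 mm high and 5 mm thick, floor 5 mm thick; origin at the centre of its underside
- pack1: black hard-case battery pack with a pale label, 138 x 46 x 36 mm (x, y, z), 0.35 kg; origin at the centre of its underside. At the start it lies along the rail to the left of the lock knob
- pack2: battery pack like pack1, at the start along the rail to the right of the lock knob
- caddy1_grip (a point): the middle of the handle bar of a grey plastic parts caddy that holds three small wheels: an open box 75 x 85 x 45 mm (x, y, z) with an arch handle; the bar, 10 mm thick and along the caddy's y, has its axis 125 mm above the caddy's underside; two 8 mm uprights 77 mm apart (69 mm free between them, 75 mm free height below the bar). 0.25 kg. Not all three caddies are present each time
- caddy1: the same caddy, origin at the centre of its underside
- caddy2_grip (a point): the middle of the handle bar of a grey plastic parts caddy that holds four brass tubes: an open box 75 x 85 x 45 mm (x, y, z) with an arch handle; the bar, 10 mm thick and along the caddy's y, has its axis 125 mm above the caddy's underside; two 8 mm uprights 77 mm apart (69 mm free between them, 75 mm free height below the bar). 0.25 kg. Not all three caddies are present each time
- caddy2: the same caddy, origin at the centre of its underside
- caddy3_grip (a point): the middle of the handle bar of a grey plastic parts caddy that holds two black servos: an open box 75 x 85 x 45 mm (x, y, z) with an arch handle; the bar, 10 mm thick and along the caddy's y, has its axis 125 mm above the caddy's underside; two 8 mm uprights 77 mm apart (69 mm free between them, 75 mm free height below the bar). 0.25 kg. Not all three caddies are present each time
- caddy3: the same caddy, origin at the centre of its underside
- oil: bystander, leave alone: small white oil bottle, 85 mm high
- jar: bystander, leave alone: jar of screws, 60 mm high
- driver: bystander, leave alone: screwdriver, 160 mm long
- wheel_a: bystander, leave alone: wheel, 66 mm across and 28 mm high, lying under the hooks; it stays there
- wheel_b: bystander, leave alone: wheel like it, on the bench at the right
- cleaner: bystander, leave alone: white cleaner bottle, 150 mm high
- cup: bystander, leave alone: white cup, 80 mm high
There are look-alikes about, which are no part of the job. What is shaped like the caddy2 but green or purple is not meant.

How it is judged (in metres and radians):
On the way, in this order (a step that is already met when the one before it is completed fails the run):
1. both battery packs lie flat in the tray (x of pack1 in the frame of tray between -0.05 and 0.05 m and y of pack1 in the frame of tray between -0.065 and 0.065 m and z of each of pack1, pack2 in the frame of tray below 0.012 m and angle between each of pack1, pack2's own z axis and vertical below 0.1 rad and linear speed of each of pack1, pack2 below 0.03 m/s and x of pack2 in the frame of tray between -0.05 and 0.05 m and y of pack2 in the frame of tray between -0.065 and 0.065 m), for 0.3 s.
2. the lock is fully open (value of joint lock above 0.061 m), for 0.2 s.
3. every caddy hangs by its handle on a hook, released (((x of caddy1_grip in the frame of hook1 between -0.018 and 0.03 m and y of caddy1_grip in the frame of hook1 between -0.015 and 0.015 m and z of caddy1_grip in the frame of hook1 between -0.008 and 0.012 m) or (x of caddy1_grip in the frame of hook2 between -0.018 and 0.03 m and y of caddy1_grip in the frame of hook2 between -0.015 and 0.015 m and z of caddy1_grip in the frame of hook2 between -0.008 and 0.012 m) or (x of caddy1_grip in the frame of hook3 between -0.018 and 0.03 m and y of caddy1_grip in the frame of hook3 between -0.015 and 0.015 m and z of caddy1_grip in the frame of hook3 between -0.008 and 0.012 m)) and contact force between each of caddy1, caddy2, caddy3 and the fingers below 0.3 N and ((x of caddy2_grip in the frame of hook1 between -0.018 and 0.03 m and y of caddy2_grip in the frame of hook1 between -0.015 and 0.015 m and z of caddy2_grip in the frame of hook1 between -0.008 and 0.012 m) or (x of caddy2_grip in the frame of hook2 between -0.018 and 0.03 m and y of caddy2_grip in the frame of hook2 between -0.015 and 0.015 m and z of caddy2_grip in the frame of hook2 between -0.008 and 0.012 m) or (x of caddy2_grip in the frame of hook3 between -0.018 and 0.03 m and y of caddy2_grip in the frame of hook3 between -0.015 and 0.015 m and z of caddy2_grip in the frame of hook3 between -0.008 and 0.012 m)) and ((x of caddy3_grip in the frame of hook1 between -0.018 and 0.03 m and y of caddy3_grip in the frame of hook1 between -0.015 and 0.015 m and z of caddy3_grip in the frame of hook1 between -0.008 and 0.012 m) or (x of caddy3_grip in the frame of hook2 between -0.018 and 0.03 m and y of caddy3_grip in the frame of hook2 between -0.015 and 0.015 m and z of caddy3_grip in the frame of hook2 between -0.008 and 0.012 m) or (x of caddy3_grip in the frame of hook3 between -0.018 and 0.03 m and y of caddy3_grip in the frame of hook3 between -0.015 and 0.015 m and z of caddy3_grip in the frame of hook3 between -0.008 and 0.012 m))), for 0.3 s.
4. the lock is fully closed (value of joint lock below 0.004 m), for 0.2 s.
At the end, for the whole second after the job is handed in: both packs flat inside the tray and still; every caddy present hanging released on a double hook (handle bar within 15 mm of the hook's centre sideways, 8 mm low to 12 mm high, upright within 0.35 rad, at most swaying slowly); lock within 4 mm of its closed end (all of step 1 and all of step 3 and linear speed of each of caddy1, caddy2, caddy3 below 0.15 m/s and angle between each of caddy1, caddy2, caddy3's own z axis and vertical below 0.35 rad and value of joint lock below 0.004 m); the robot touches nothing.
It fails at once if a bystander (bottle, jar, screwdriver, loose wheel or cup) is moved more than 60 mm (distance of any of oil, jar, driver, wheel_a, wheel_b, cleaner, cup from where it was at the start of the episode above 0.06 m).
Of caddy1, caddy2, caddy3 only 2 to 3 are there at a start; the rules pass over those that are not, and their reading is None.
At some moment in a run one of caddy1, caddy2, caddy3 may be knocked a few centimetres aside while the robot is not near it.
It also fails if it takes over 210 s, if anything falls off the work surface, if the arm or the gripper's body presses on something with over 40 N, if the wrist force passes 120 N, or if a joint passes its speed limit or range.

## Working session

There is one attempt and no reset: what is moved stays moved. The work goes in short steps, Python scripts to look and compute and a tool call to move; the robot and the scene stay as the last step left them, time stands still between calls to the robot, and variables do not carry over. Pictures are saved under pics/ and viewed, about 12 in all and at most 16, crops included, and the job is handed in when it is done.

Besides the shell and the picture viewer there is one more tool, called by a JSON object that holds its "name" and its "arguments". drive_tool: Moves the arm, as the interface text tells. Its arguments: {"type":"object","properties":{"moves":{"type":"array","items":{"type":"array","items":{"type":"array","items":{"type":"number"}}}},"claw":{"type":"number"}},"required":["moves"]}

```bash
mkdir -p pics; cat > h.py <<'E'
import numpy as np, cv2
from plant import ctrl
from scipy.spatial.transform import Rotation as R
def cam(n):
    m=ctrl.camera_model(n); im,d=ctrl.snapshot(n)
    return im,d,m
def pts(d,m):
    f=d.shape[0]/2/np.tan(np.radians(m["vertical_fov"])/2)
    v,u=np.mgrid[:d.shape[0],:d.shape[1]]
    P=np.stack([(u-m["cx"])/f*d,(v-m["cy"])/f*d,d],-1)
    E=np.array(m["extrinsics"]); W=P@E[:3,:3].T+E[:3,3]; W[d==0]=np.nan
    return W
def st():
    o=ctrl.get_obs(); print(o["clock"],np.round(o["tool_pos"],4),np.round(o["orientation"],2),o["opening"],np.round(o["force"],1)); return o
E
python3 - <<'E'
from h import *
o=st(); print(R.from_euler('xyz',o["orientation"],degrees=True).as_matrix().round(3), ctrl.nose_length)
for n in("scene","top"):
    im,d,m=cam(n); cv2.imwrite(f"pics/{n}0.png",im); np.savez(f"{n}0.npz",im=im,W=pts(d,m)); print(n,m["vertical_fov"],np.round(m["extrinsics"],3).tolist(),(d==0).mean())
E
```

```text
0.0 [ 0.2506 -0.6262  0.2366] [-8.991e+01  1.000e-02  2.181e+01] 0.08756973474366567 [-0.6  0.3 -0.7]
[[ 0.928 -0.001 -0.372]
 [ 0.372  0.001  0.928]
 [-0.    -1.     0.002]] 0.011
scene 46.24271016692428 [[0.776, 0.506, -0.376, 0.994], [0.63, -0.631, 0.452, -0.642], [-0.008, -0.588, -0.809, 1.203], [0.0, 0.0, 0.0, 1.0]] 0.0040391156462585035
top 50.69762741134368 [[-0.027, -0.981, 0.193, 0.279], [-0.999, 0.03, 0.013, -0.053], [-0.018, -0.193, -0.981, 1.293], [0.0, 0.0, 0.0, 1.0]] 0.004090136054421769
```

View pics/top0.png

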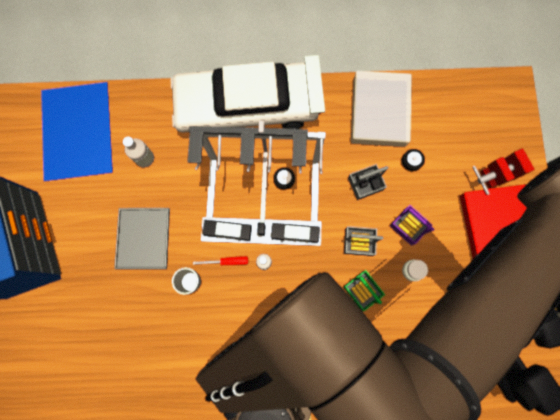

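View pics/scene0.png

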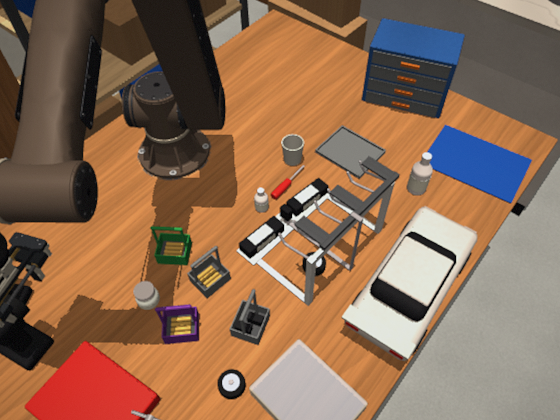

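The top view shows packs at about (228,230) and (296,233), the knob at (261,229) and the tray at (143,238). There are two caddies: brass (caddy2) at (361,241) and servos (caddy3) at (367,181). The green and purple ones are decoys. Next I'll measure from depth.

```bash
python3 - <<'E'
from h import *
T=np.load("top0.npz"); W=T["W"]; im=T["im"]
S=np.load("scene0.npz")["W"]
def box(W,uv,z0,z1,lab):
    u0,u1,v0,v1=uv; A=W[v0:v1,u0:u1].reshape(-1,3); A=A[(A[:,2]>z0)&(A[:,2]<z1)]
    r=cv2.minAreaRect((A[:,:2]*1000).astype(np.float32)); print(lab,len(A),"c",np.round(r[0],1),"size",np.round(r[1],1),"ang",round(r[2],1),"zmed",round(float(np.median(A[:,2])),4),"mean",A.mean(0).round(4))
box(W,(200,254,215,245),.034,.05,"pack L")
box(W,(270,324,218,248),.034,.05,"pack R")
box(W,(250,272,215,240),.06,.08,"knob")
box(W,(110,175,203,275),.009,.03,"tray")
box(W,(195,330,120,145),.2,.25,"beam")
box(W,(340,385,222,258),.105,.14,"c2 bar")
box(W,(345,392,160,200),.105,.14,"c3 bar")
box(W,(340,385,222,258),.03,.06,"c2 box")
box(W,(345,392,160,200),.03,.06,"c3 box")
# whole-scene versions
def sbox(c,r,z0,z1,lab):
    A=S.reshape(-1,3); A=A[(np.hypot(A[:,0]-c[0],A[:,1]-c[1])<r)&(A[:,2]>z0)&(A[:,2]<z1)]
    if len(A)<3: print(lab,"none");return
    q=cv2.minAreaRect((A[:,:2]*1000).astype(np.float32)); print("S",lab,len(A),np.round(q[0],1),np.round(q[1],1),round(q[2],1),A.mean(0).round(4))
for n,(u,v) in dict(pL=(228,230),pR=(296,233),knob=(261,229),c2=(361,241),c3=(367,181)).items():
    p=W[v,u]; print(n,p.round(3))
    z=dict(p=(.034,.05),k=(.06,.08),c=(.105,.14))[n[0]]; sbox(p,.09 if n[0]!='k' else .03,*z,n)
# table check
print("table z",np.nanmedian(W[290:300,100:150,2]),np.nanmedian(S[150:200,260:280,2]))
im2=cv2.resize(im[110:270,100:400],None,fx=2.6,fy=2.6,interpolation=cv2.INTER_CUBIC); cv2.imwrite("pics/topcrop.png",im2)
for n,(u,v) in dict(railL=(212,240),hk3=(222,185),hk2=(250,190),wheel=(284,178),green=(363,290),purple=(411,224)).items(): print(n,W[v,u].round(3))
E
```

```text
pack L 773 c [470.4 111.9] size [138.1  47.1] ang 81.9 zmed 0.0424 mean [0.4695 0.1115 0.0423]
pack R 781 c [456.7 -84.1] size [137.7  47.3] ang 83.9 zmed 0.0423 mean [ 0.4561 -0.0843  0.0422]
knob 93 c [466.1  12. ] size [20.  31.9] ang 88.4 zmed 0.0702 mean [0.4662 0.0119 0.0698]
tray 742 c [456.8 363.5] size [188.6 164.1] ang 2.2 zmed 0.012 mean [0.4566 0.3638 0.0127]
beam 1642 c [6.818e+02 4.000e-01] size [326.2  61.7] ang 88.1 zmed 0.2409 mean [0.6803 0.0083 0.2353]
c2 bar 125 c [ 427.4 -269.3] size [84.  10.2] ang 83.8 zmed 0.1283 mean [ 0.4268 -0.2699  0.128 ]
c3 bar 118 c [ 601.3 -299.4] size [10.4 84.7] ang 19.1 zmed 0.1288 mean [ 0.6002 -0.2984  0.128 ]
c2 box 190 c [ 427.3 -269.4] size [85.3 75.5] ang 83.7 zmed 0.043 mean [ 0.4279 -0.2687  0.0416]
c3 box 401 c [ 601.5 -299.9] size [76.4 87.1] ang 19.7 zmed 0.0387 mean [ 0.6005 -0.3028  0.0394]
pL [0.469 0.106 0.041]
S pL 588 [469.4 105.9] [141.3  49.6] 81.4 [0.4708 0.1032 0.0414]
pR [ 0.454 -0.087  0.044]
S pR 726 [456.7 -79.3] [159.6  49.8] 84.6 [ 0.4578 -0.0893  0.0414]
knob [0.464 0.01  0.072]
S knob 86 [467.    7.1] [23.9 35.3] 80.5 [0.468  0.0053 0.068 ]
c2 [ 0.428 -0.274  0.022]
S c2 148 [ 427.4 -274.8] [85.7 11.1] 82.8 [ 0.4276 -0.2771  0.1262]
c3 [ 0.608 -0.305  0.011]
S c3 153 [ 601.3 -305.1] [11.3 84.6] 20.4 [ 0.6022 -0.3073  0.1272]
table z 0.0008589535553689132 8.698597875600456e-05
railL [0.446 0.158 0.005]
hk3 [ 0.613  0.129 -0.002]
hk2 [0.593 0.044 0.006]
wheel [ 0.62  -0.058  0.031]
green [ 0.29  -0.271  0.018]
purple [ 0.474 -0.421  0.02 ]
```

View pics/topcrop.png

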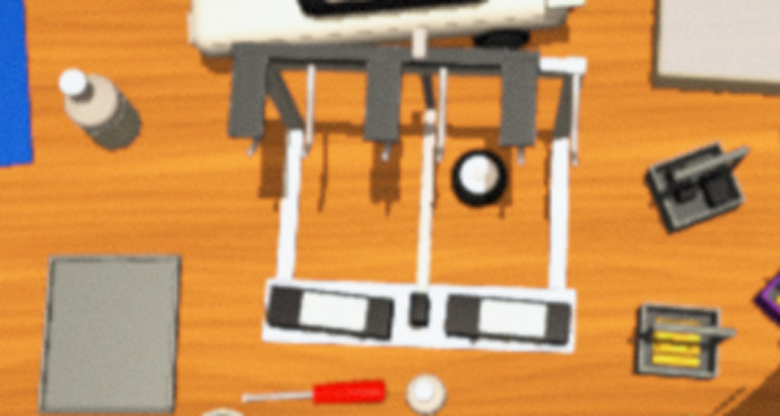

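```bash
cat >> h.py <<'E'
def go(p,zyaw):
    "print row (tool axes) taking the tool to world p, pointing down, jaw axis at zyaw deg"
    o=ctrl.get_obs(); R0=R.from_euler('xyz',o["orientation"],degrees=True)
    a=np.radians(zyaw); z=np.array([np.cos(a),np.sin(a),0]); y=np.array([0,0,-1.]); x=np.cross(y,z)
    R1=R.from_matrix(np.stack([x,y,z],1))
    s=R0.inv().apply(np.array(p)-o["tool_pos"])*1000; w=(R0.inv()*R1).as_rotvec()
    print("row",np.round(s,0).astype(int).tolist(),np.round(w,3).tolist(),"len",round(float(np.linalg.norm(s))),"deg",round(float(np.degrees(np.linalg.norm(w)))))
E
python3 - <<'E'
from h import *
go((.46,.06,.30),174)
T=np.load("top0.npz"); W=T["W"]; im=T["im"]
# rail rect by white colour & height
m=(im.min(2)>150)&(W[...,2]>.001)&(W[...,2]<.012); m[:215]=0;m[248:]=0;m[:,:195]=0;m[:,330:]=0
A=W[m]; A=A[(A[:,2]>-.01)]; r=cv2.minAreaRect((A[:,:2]*1000).astype(np.float32)); print(len(A),r)
E
```

```text
row [449, -63, 559] [-0.001, -1.085, 0.001] len 720 deg 62
1113 ((477.1483154296875, 14.116592407226562), (352.71417236328125, 89.23661804199219), 86.28805541992188)
```

{"name": "drive_tool", "arguments": {"moves": [[[449,-63,559,0,-1.085,0],[449,-63,559,0,-1.085,0],[449,-63,559,0,-1.085,0],[449,-63,559,0,-1.085,0],[449,-63,559,0,-1.085,0],[449,-63,559,0,-1.085,0],[449,-63,559,0,-1.085,0],[449,-63,559,0,-1.085,0],[449,-63,559,0,-1.085,0],[449,-63,559,0,-1.085,0],[449,-63,559,0,-1.085,0],[449,-63,559,0,-1.085,0],[449,-63,559,0,-1.085,0],[449,-63,559,0,-1.085,0],[449,-63,559,0,-1.085,0],[449,-63,559,0,-1.085,0],[449,-63,559,0,-1.085,0],[449,-63,559,0,-1.085,0],[449,-63,559,0,-1.085,0],[449,-63,559,0,-1.085,0]]], "claw": 1}}

```text
clock: 1.77
tool_pos: [0.4596, 0.0597, 0.3]
orientation: [-89.9, 0.0, 84.1]
force: [-1.2, -0.8, 0.4]
opening: 0.0877
```

```bash
python3 - <<'E'
from h import *
st()
im,d,m=cam("wrist"); cv2.imwrite("pics/w1.png",im); W=pts(d,m); np.savez("w1.npz",im=im,W=W); print(np.round(m["extrinsics"],3).tolist())
E
```

```text
1.7667 [0.4596 0.0597 0.3   ] [-8.993e+01  4.000e-02  8.409e+01] 0.08772142831760836 [-1.2 -0.8  0.4]
[[-0.995, 0.101, 0.025, 0.453], [0.104, 0.959, 0.262, -0.012], [0.002, 0.263, -0.965, 0.448], [0.0, 0.0, 0.0, 1.0]]
```

View pics/w1.png

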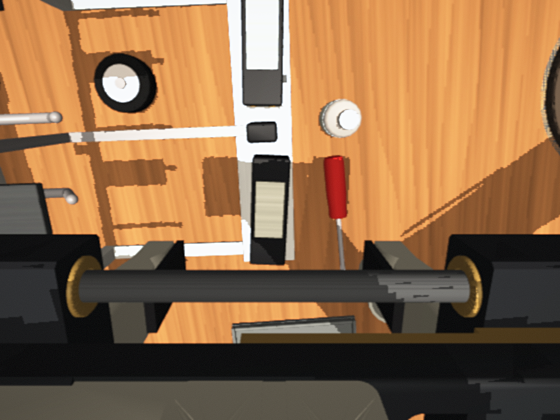

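The wrist view shows the whole left pack at (270,210), the knob at (262,132), prong tips at (55,117) and (70,198), and the tray edge at the bottom. I'll measure these with the wrist depth.

```bash
python3 - <<'E'
from h import *
T=np.load("w1.npz"); W=T["W"]; im=T["im"]
def box(uv,z0,z1,lab):
    u0,u1,v0,v1=uv; A=W[v0:v1,u0:u1].reshape(-1,3); A=A[(A[:,2]>z0)&(A[:,2]<z1)]
    r=cv2.minAreaRect((A[:,:2]*1000).astype(np.float32)); print(lab,len(A),np.round(r[0],1),np.round(r[1],1),round(r[2],1),A.mean(0).round(4))
box((235,300,150,270),.036,.05,"packL")
box((240,285,115,147),.062,.08,"knob")
box((50,80,185,205),.19,.26,"tipA")
box((40,64,108,125),.19,.26,"tipB")
for v in (20,125,135,190,225): # rail edges per row
    z=W[v,225:310,2]; k=np.where((z>.003)&(z<.012)&(im[v,225:310].min(1)>140))[0]
    if len(k): print("rail row",v,W[v,225+k[0]].round(4),W[v,225+k[-1]].round(4))
box((20,50,110,124),.19,.26,"prongB shaft")
box((320,365,100,140),.07,.10,"oil top")
print("table",np.nanmedian(W[150:200,420:520,2]))
E
```

```text
packL 4013 [471.1 109.2] [138.   46.4] 81.8 [0.4705 0.1054 0.0431]
knob 631 [467.6   9.7] [21.3 33.7] 84.2 [0.4678 0.0095 0.0703]
tipA 313 [601.3  29.1] [ 7.  31.1] 86.1 [0.6003 0.0284 0.2191]
tipB 231 [596.5 -22.5] [ 6.9 28.2] 87.1 [ 0.5938 -0.0221  0.222 ]
rail row 20 [ 0.4938 -0.1169  0.0076] [ 0.4249 -0.11    0.0063]
rail row 125 [0.5017 0.0011 0.0068] [0.4336 0.0082 0.0076]
rail row 135 [0.5152 0.0116 0.0115] [0.4347 0.0204 0.0065]
rail row 190 [0.5064 0.0842 0.0059] [0.4399 0.0909 0.0072]
rail row 225 [0.5099 0.1322 0.0068] [0.4429 0.1396 0.0058]
prongB shaft 322 [605.6 -22.9] [ 7.  33.6] 86.2 [ 0.6115 -0.0233  0.2105]
oil top 358 [377.3   5. ] [19.8 19.9] 1.4 [0.3781 0.0048 0.0851]
table 0.0013982486151409013
```

```bash
python3 - <<'E'
from h import *
go((.471,.110,.10),171.8); go((.471,.110,.030),171.8)
print(np.round(ctrl.get_obs()["joint_pos"],1))
E
```

```text
row [52, 200, -6] [-0.001, 0.039, -0.001] len 207 deg 2
row [52, 270, -6] [-0.001, 0.039, -0.001] len 275 deg 2
[ 31.8  -2.1 -18.7  -0.  -73.4 -37.7]
```

{"name": "drive_tool", "arguments": {"moves": [[[52,200,-6,0,0.039,0],[52,200,-6,0,0.039,0],[52,200,-6,0,0.039,0],[52,200,-6,0,0.039,0],[52,200,-6,0,0.039,0],[52,200,-6,0,0.039,0],[52,220,-6,0,0.039,0],[52,240,-6,0,0.039,0],[52,260,-6,0,0.039,0],[52,270,-6,0,0.039,0],[52,270,-6,0,0.039,0],[52,270,-6,0,0.039,0]]]}}

```text
clock: 2.82
tool_pos: [0.4717, 0.1094, 0.0316]
orientation: [-90.0, 0.0, 81.7]
force: [0.2, -0.4, -0.8]
opening: 0.0879
```

{"name": "drive_tool", "arguments": {"moves": [[[0,0,0,0,0,0],[0,0,0,0,0,0],[0,0,0,0,0,0],[0,0,0,0,0,0],[0,0,0,0,0,0],[0,0,0,0,0,0],[0,-20,0,0,0,0],[0,-50,0,0,0,0],[0,-90,0,0,0,0],[0,-120,0,0,0,0],[0,-120,0,0,0,0]]], "claw": 0.2}}

```text
clock: 3.73
tool_pos: [0.4742, 0.1118, 0.1564]
orientation: [-90.4, -0.3, 81.8]
force: [1.2, 1.3, -2.8]
opening: 0.0451
```

```bash
python3 - <<'E'
from h import *
go((.457,.30,.17),92)
E
```

```text
row [184, -13, 44] [0.003, 1.393, 0.01] len 189 deg 80
```

{"name": "drive_tool", "arguments": {"moves": [[[184,-13,44,0,1.393,0],[184,-13,44,0,1.393,0],[184,-13,44,0,1.393,0],[184,-13,44,0,1.393,0],[184,-13,44,0,1.393,0],[184,-13,44,0,1.393,0],[184,-13,44,0,1.393,0],[184,-13,44,0,1.393,0],[184,-13,44,0,1.393,0],[184,-13,44,0,1.393,0],[184,-13,44,0,1.393,0],[184,-13,44,0,1.393,0],[184,-13,44,0,1.393,0],[184,-13,44,0,1.393,0],[184,-13,44,0,1.393,0],[184,-13,44,0,1.393,0]]]}}

```text
clock: 5.07
tool_pos: [0.454, 0.2986, 0.1632]
orientation: [-90.0, 0.0, 2.0]
force: [-0.2, 0.6, -3.3]
opening: 0.045
```

```bash
python3 - <<'E'
from h import *
o=st(); print(np.round(o["joint_pos"],1))
im,d,m=cam("top"); W=pts(d,m); np.savez("top1.npz",im=im,W=W)
imw,d,m=cam("wrist"); Ww=pts(d,m); np.savez("w2.npz",im=imw,W=Ww)
cv2.imwrite("pics/w2.png",np.hstack([cv2.resize(imw,(400,300)),cv2.resize(im[100:310,80:360],(400,300))]))
E
```

```text
5.0667 [0.454  0.2986 0.1632] [-9.002e+01  3.000e-02  2.010e+00] 0.044960332361791 [-0.2  0.6 -3.3]
[  54.    11.8  -21.9   -0.   -56.3 -142. ]
```

View pics/w2.png

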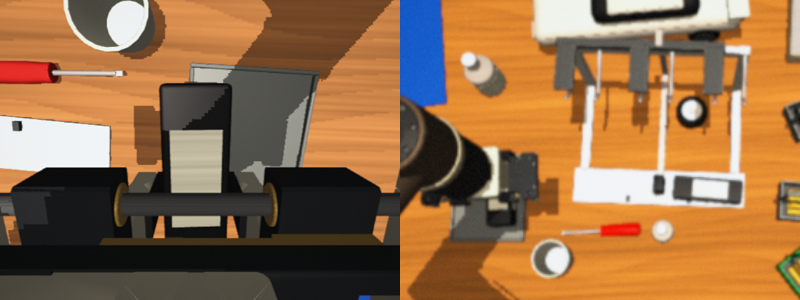

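```bash
python3 - <<'E'
from h import *
T=np.load("w2.npz"); W=T["W"]; im=T["im"]
m=np.zeros(W.shape[:2],bool); m[85:240,225:460]=1
m&=(W[...,2]>.0115)&(W[...,2]<.019)
A=W[m]; x,y=A[:,0]*1000,A[:,1]*1000
print(len(A)); print(np.percentile(x,[1,5,50]),np.percentile(y,[1,50,95,99]))
f=A[(x<np.percentile(x,3)+25)]; 
for lo in range(290,450,20):
    s=(y>lo)&(y<lo+20)&(x<400); print("front y",lo,s.sum(),np.round([x[s].min(),np.median(x[s])],1) if s.sum() else "")
for lo in range(360,480,20):
    s=(x>lo)&(x<lo+20)&(y>410); print("side x",lo,s.sum(),np.round([y[s].max(),np.median(y[s])],1) if s.sum() else "")
print("floor z",np.nanmedian(W[160:200,340:400,2]))
c=W[...,2][0:80,90:220]; B=W[0:80,90:220].reshape(-1,3); B=B[B[:,2]>.06]; print("cup",B.min(0),B.max(0))
E
```

```text
2173
[366.10559849 367.27795833 372.75230663] [288.67473333 410.51769849 435.34857363 436.54866275]
front y 290 236 [365.5 369.3]
front y 310 156 [365.9 368.7]
front y 330 159 [366.7 369.2]
front y 350 155 [367.  369.8]
front y 370 156 [367.8 370.5]
front y 390 159 [368.4 371. ]
front y 410 155 [368.7 371.6]
front y 430 271 [369.7 384. ]
side x 360 254 [437.4 426. ]
side x 380 172 [437.5 433.9]
side x 400 167 [437.  433.4]
side x 420 150 [436.4 432.8]
side x 440 149 [435.6 432.2]
side x 460 146 [435.5 431.5]
floor z 0.006034926388769735
cup [0.31695801 0.18239816 0.06000098] [0.36293415 0.25329363 0.08296701]
```

```bash
python3 - <<'E'
from h import *
go((.4585,.4005,.10),88.5); go((.4585,.4005,.032),88.5)
E
```

```text
row [8, 63, 102] [0.0, 0.061, -0.0] len 120 deg 3
row [8, 131, 102] [0.0, 0.061, -0.0] len 166 deg 3
```

{"name": "drive_tool", "arguments": {"moves": [[[8,0,102,0,0.061,0],[8,0,102,0,0.061,0],[8,0,102,0,0.061,0],[8,30,102,0,0.061,0],[8,60,102,0,0.061,0],[8,80,102,0,0.061,0],[8,100,102,0,0.061,0],[8,115,102,0,0.061,0],[8,125,102,0,0.061,0],[8,129,102,0,0.061,0],[8,131,102,0,0.061,0],[8,131,102,0,0.061,0],[8,131,102,0,0.061,0]]]}}

```text
clock: 6.25
tool_pos: [0.4607, 0.3994, 0.0375]
orientation: [-90.1, -0.2, -1.4]
force: [-2.2, -14.4, 36.2]
opening: 0.046
```

{"name": "drive_tool", "arguments": {"moves": [[[0,0,0,0,0,0],[0,0,0,0,0,0],[0,0,0,0,0,0],[0,0,0,0,0,0],[0,0,0,0,0,0],[0,-30,0,0,0,0],[0,-70,0,0,0,0],[0,-110,0,0,0,0],[0,-140,0,0,0,0],[0,-140,0,0,0,0],[0,-140,0,0,0,0]]], "claw": 0.65}}

```text
clock: 7.17
tool_pos: [0.4593, 0.4021, 0.1747]
orientation: [-89.8, -0.1, -1.5]
force: [-0.6, 0.1, -1.8]
opening: 0.057
```

```bash
python3 - <<'E'
from h import *
st()
W=np.load("top1.npz")["W"]
A=W[215:250,265:345].reshape(-1,3);A=A[(A[:,2]>.034)&(A[:,2]<.05)]; print(cv2.minAreaRect((A[:,:2]*1000).astype(np.float32)))
go((.458,-.085,.17),174)
E
```

```text
7.1667 [0.4593 0.4021 0.1747] [-89.79  -0.13  -1.53] 0.05695066497681228 [-0.6  0.1 -1.8]
((456.8384094238281, -84.11323547363281), (137.5894317626953, 46.79865646362305), 83.25049591064453)
row [12, 3, -487] [-0.001, -1.493, 0.005] len 487 deg 86
```

```bash
python3 - <<'E'
from h import *
im,d,m=cam("wrist"); W=pts(d,m); np.savez("w3.npz",im=im,W=W); cv2.imwrite("pics/w3.png",im)
im,d,m=cam("scene"); W=pts(d,m); A=W.reshape(-1,3); A=A[(abs(A[:,0]-.458)<.1)&(abs(A[:,1]-.38)<.1)&(A[:,2]>.025)&(A[:,2]<.06)]
print(len(A),cv2.minAreaRect((A[:,:2]*1000).astype(np.float32)),A[:,2].min(),np.median(A[:,2]),A[:,2].max())
E
```

```text
563 ((458.08056640625, 395.1285705566406), (56.72283935546875, 140.81410217285156), 89.28177642822266) 0.025036369968754357 0.039522997937092574 0.04782232344873716
```

View pics/w3.png

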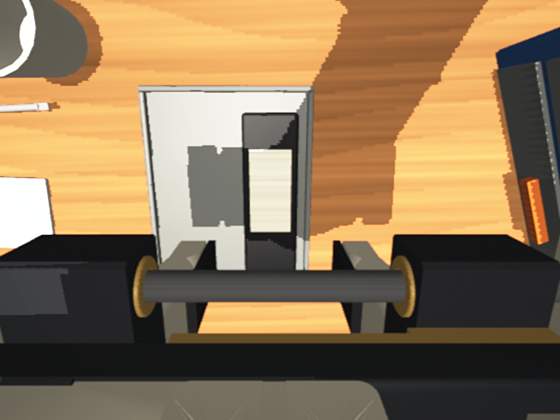

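The pack is in the tray beside the +y wall, spanning (242,112) to (298,270). I'll check that it lies flat.

```bash
python3 - <<'E'
from h import *
W=np.load("w3.npz")["W"]; A=W[118:262,246:294].reshape(-1,3); A=A[(A[:,2]>.03)&(A[:,2]<.06)]
c,*_=np.linalg.lstsq(np.c_[A-A.mean(0),np.ones(len(A))][:,[0,1,3]],A[:,2],rcond=None); print(len(A),A.mean(0),c, cv2.minAreaRect((A[:,:2]*1000).astype(np.float32)))
print("joint",np.round(ctrl.get_obs()["joint_pos"],1))
E
```

```text
6883 [0.45357252 0.39825416 0.04205215] [-0.00088815  0.00304365  0.04205215] ((456.2510681152344, 397.99639892578125), (41.56882095336914, 123.23709106445312), 88.35640716552734)
joint [  59.5   17.2  -13.1   -0.   -59.7 -151.1]
```

{"name": "drive_tool", "arguments": {"moves": [[[12,3,-487,0,-1.493,0],[12,3,-487,0,-1.493,0],[12,3,-487,0,-1.493,0],[12,3,-487,0,-1.493,0],[12,3,-487,0,-1.493,0],[12,3,-487,0,-1.493,0],[12,3,-487,0,-1.493,0],[12,3,-487,0,-1.493,0],[12,3,-487,0,-1.493,0],[12,3,-487,0,-1.493,0],[12,3,-487,0,-1.493,0],[12,3,-487,0,-1.493,0],[12,3,-487,0,-1.493,0],[12,3,-487,0,-1.493,0],[12,3,-487,0,-1.493,0],[12,3,-487,0,-1.493,0]]], "claw": 1}}

```text
clock: 8.6
tool_pos: [0.457, -0.0862, 0.1686]
orientation: [-89.9, 0.0, 83.9]
force: [-0.4, 1.1, 0.1]
opening: 0.0875
```

```bash
python3 - <<'E'
from h import *
st(); go((.4575,-.0865,.030),173.5)
E
```

```text
8.6 [ 0.457  -0.0862  0.1686] [-8.989e+01  3.000e-02  8.385e+01] 0.0874770142242852 [-0.4  1.1  0.1]
row [0, 139, -1] [-0.002, 0.006, -0.001] len 139 deg 0
```

{"name": "drive_tool", "arguments": {"moves": [[[0,40,0,0,0,0],[0,80,0,0,0,0],[0,110,0,0,0,0],[0,125,0,0,0,0],[0,133,0,0,0,0],[0,138,0,0,0,0],[0,139,0,0,0,0],[0,139,0,0,0,0],[0,139,0,0,0,0]]]}}

```text
clock: 9.35
tool_pos: [0.4584, -0.0859, 0.0316]
orientation: [-90.1, -0.0, 84.0]
force: [-0.1, -0.8, 0.0]
opening: 0.0876
```

{"name": "drive_tool", "arguments": {"moves": [[[0,0,0,0,0,0],[0,0,0,0,0,0],[0,0,0,0,0,0],[0,0,0,0,0,0],[0,0,0,0,0,0],[0,0,0,0,0,0],[0,-20,0,0,0,0],[0,-50,0,0,0,0],[0,-90,0,0,0,0],[0,-130,0,0,0,0],[0,-130,0,0,0,0],[0,-130,0,0,0,0]]], "claw": 0.2}}

```text
clock: 10.35
tool_pos: [0.4585, -0.0859, 0.1624]
orientation: [-90.3, -0.1, 84.0]
force: [-1.3, -0.1, -4.8]
opening: 0.045
```

```bash
python3 - <<'E'
from h import *
st(); go((.457,.3195,.16),88.5)
E
```

```text
10.35 [ 0.4585 -0.0859  0.1624] [-90.25  -0.11  83.97] 0.04499781167651151 [-1.3 -0.1 -4.8]
row [403, 3, 44] [0.002, 1.492, 0.005] len 405 deg 85
```

{"name": "drive_tool", "arguments": {"moves": [[[403,3,44,0,1.492,0],[403,3,44,0,1.492,0],[403,3,44,0,1.492,0],[403,3,44,0,1.492,0],[403,3,44,0,1.492,0],[403,3,44,0,1.492,0],[403,3,44,0,1.492,0],[403,3,44,0,1.492,0],[403,3,44,0,1.492,0],[403,3,44,0,1.492,0],[403,3,44,0,1.492,0],[403,3,44,0,1.492,0],[403,3,44,0,1.492,0],[403,3,44,0,1.492,0],[403,3,44,0,1.492,0],[403,3,44,0,1.492,0]]]}}

```text
clock: 11.68
tool_pos: [0.4555, 0.3183, 0.1563]
orientation: [-90.1, 0.1, -1.3]
force: [-0.7, 0.3, -4.0]
opening: 0.0449
```

```bash
python3 - <<'E'
from h import *
st(); go((.457,.3195,.036),88.5)
im,d,m=cam("wrist"); W=pts(d,m); A=W.reshape(-1,3); A=A[(A[:,1]>.34)&(A[:,1]<.45)&(A[:,2]>.03)&(A[:,2]<.05)&(abs(A[:,0]-.43)<.08)]
print(len(A),cv2.minAreaRect((A[:,:2]*1000).astype(np.float32)))
B=W.reshape(-1,3); B=B[(abs(B[:,1]-.32)<.035)&(B[:,2]>.07)&(B[:,2]<.2)&(B[:,0]<.44)&(B[:,0]>.37)]
print("held pack",len(B),B.min(0),B.max(0),np.polyfit(B[:,0],B[:,2],1))
E
```

```text
11.6833 [0.4555 0.3183 0.1563] [-9.01e+01  8.00e-02 -1.32e+00] 0.044894224468560076 [-0.7  0.3 -4. ]
row [2, 120, 1] [0.002, 0.003, -0.001] len 120 deg 0
7610 ((447.2097473144531, 398.27691650390625), (46.62983322143555, 113.17000579833984), 88.3010025024414)
held pack 11405 [0.38672163 0.29457419 0.11679383] [0.43999971 0.34186191 0.15280817] [0.03027279 0.13676318]
```

{"name": "drive_tool", "arguments": {"moves": [[[2,40,1,0,0,0],[2,70,1,0,0,0],[2,90,1,0,0,0],[2,100,1,0,0,0],[2,105,1,0,0,0],[2,108,1,0,0,0],[2,108,1,0,0,0],[2,108,1,0,0,0]]]}}

```text
clock: 12.4
tool_pos: [0.4588, 0.3209, 0.0509]
orientation: [-89.9, -0.1, -1.5]
force: [0.8, 0.4, -2.9]
opening: 0.0448
```

{"name": "drive_tool", "arguments": {"moves": [[[0,3,0,0,0,0],[0,5,0,0,0,0],[0,5,0,0,0,0]]]}}

```text
clock: 12.65
tool_pos: [0.459, 0.3197, 0.0476]
orientation: [-90.0, -0.1, -1.4]
force: [-3.8, -9.0, 19.6]
opening: 0.0452
```

{"name": "drive_tool", "arguments": {"moves": [[[0,0,0,0,0,0],[0,0,0,0,0,0],[0,0,0,0,0,0],[0,0,0,0,0,0],[0,0,0,0,0,0],[0,-30,0,0,0,0],[0,-70,0,0,0,0],[0,-110,0,0,0,0],[0,-130,0,0,0,0],[0,-130,0,0,0,0],[0,-130,0,0,0,0]]], "claw": 0.62}}

```text
clock: 13.57
tool_pos: [0.4584, 0.3209, 0.1761]
orientation: [-89.8, -0.1, -1.5]
force: [-0.8, 0.5, -0.4]
opening: 0.0544
```

```bash
python3 - <<'E'
from h import *
st()
im,d,m=cam("wrist"); W=pts(d,m); A=W.reshape(-1,3); 
def pk(lo,hi):
    B=A[(A[:,1]>lo)&(A[:,1]<hi)&(A[:,2]>.03)&(A[:,2]<.08)&(abs(A[:,0]-.43)<.08)]
    print(len(B),cv2.minAreaRect((B[:,:2]*1000).astype(np.float32)),B[:,2].min(),np.median(B[:,2]),B[:,2].max())
    C=B[B[:,2]>.038]; print(np.linalg.lstsq(np.c_[C[:,:2]-C[:,:2].mean(0),np.ones(len(C))],C[:,2],rcond=None)[0])
pk(.365,.45);pk(.27,.36)
cv2.imwrite("pics/w4.png",im)
E
```

```text
13.5667 [0.4584 0.3209 0.1761] [-89.83  -0.1   -1.49] 0.05442853519219497 [-0.8  0.5 -0.4]
7566 ((450.1337890625, 398.2567443847656), (46.77616500854492, 119.14639282226562), 88.20584106445312) 0.030016792468935904 0.04210307273792541 0.044870367355724305
[0.00227463 0.00976814 0.04206559]
7625 ((450.5841064453125, 318.6108093261719), (46.1391487121582, 119.80183410644531), 88.20232391357422) 0.03698347378430117 0.04194316050413388 0.044575658876157775
[0.00093528 0.00236424 0.04189665]
```

View pics/w4.png

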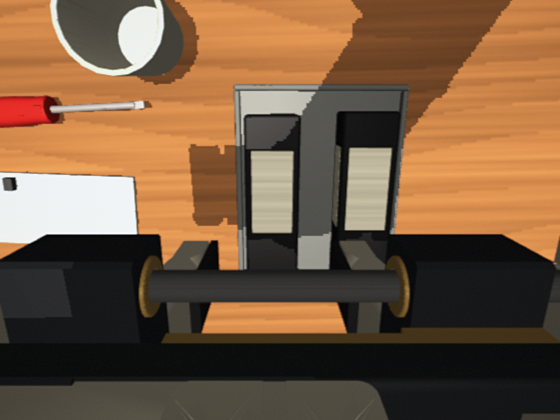

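Both packs lie flat in the tray, with tops at 42 mm and centres at y = .398 and .319. Next is the knob.

```bash
python3 - <<'E'
from h import *
go((.4676,.0095,.175),86.3);go((.4676,.0095,.047),86.3)
E
```

```text
row [18, -1, -310] [-0.001, 0.038, 0.0] len 311 deg 2
row [18, 127, -310] [-0.001, 0.038, 0.0] len 336 deg 2
```

{"name": "drive_tool", "arguments": {"moves": [[[18,0,-310,0,0.038,0],[18,0,-310,0,0.038,0],[18,0,-310,0,0.038,0],[18,0,-310,0,0.038,0],[18,0,-310,0,0.038,0],[18,0,-310,0,0.038,0],[18,0,-310,0,0.038,0],[18,0,-310,0,0.038,0],[18,20,-310,0,0.038,0],[18,50,-310,0,0.038,0],[18,80,-310,0,0.038,0],[18,105,-310,0,0.038,0],[18,120,-310,0,0.038,0],[18,126,-310,0,0.038,0],[18,127,-310,0,0.038,0],[18,127,-310,0,0.038,0],[18,127,-310,0,0.038,0]]], "claw": 1}}

```text
clock: 15.03
tool_pos: [0.4684, 0.01, 0.0482]
orientation: [-90.0, -0.0, -3.7]
force: [-0.3, -0.5, 0.2]
opening: 0.0878
```

{"name": "drive_tool", "arguments": {"moves": [[[0,0,0,0,0,0],[0,0,0,0,0,0],[0,0,0,0,0,0],[0,0,0,0,0,0],[0,0,0,0,0,0],[0,0,0,0,0,0],[0,0,0,0,0,0],[0,0,0,0,0,0],[0,0,0,0,0,0]]], "claw": 0.1}}

```text
clock: 15.78
tool_pos: [0.4679, 0.0097, 0.0476]
orientation: [-90.0, 0.0, -3.7]
force: [-0.8, 0.0, -0.3]
opening: 0.0332
```

{"name": "drive_tool", "arguments": {"moves": [[[0,0,8,0,0,0],[0,0,16,0,0,0],[0,0,24,0,0,0],[0,0,29,0,0,0],[0,0,32,0,0,0],[0,0,34,0,0,0],[0,0,36,0,0,0],[0,0,36,0,0,0],[0,0,36,0,0,0]]]}}

```text
clock: 16.53
tool_pos: [0.4699, 0.0458, 0.0475]
orientation: [-90.0, 0.0, -3.7]
force: [-3.1, -0.0, 0.8]
opening: 0.0219
```

{"name": "drive_tool", "arguments": {"moves": [[[0,0,3,0,0,0],[0,0,6,0,0,0],[0,0,6,0,0,0],[0,0,6,0,0,0]]]}}

```text
clock: 16.87
tool_pos: [0.4695, 0.0461, 0.0473]
orientation: [-90.4, 0.2, -3.6]
force: [11.7, -39.5, -2.2]
opening: 0.0219
```

{"name": "drive_tool", "arguments": {"moves": [[[0,0,-6,0,0,0],[0,0,-6,0,0,0],[0,0,-6,0,0,0],[0,0,-6,0,0,0],[0,0,-6,0,0,0],[0,0,-6,0,0,0],[0,0,-6,0,0,0],[0,-30,-6,0,0,0],[0,-70,-6,0,0,0],[0,-110,-6,0,0,0],[0,-150,-6,0,0,0],[0,-200,-6,0,0,0],[0,-240,-6,0,0,0],[0,-240,-6,0,0,0],[0,-240,-6,0,0,0]]], "claw": 0.8}}

```text
clock: 18.12
tool_pos: [0.4717, 0.0465, 0.2914]
orientation: [-89.8, -0.4, -3.6]
force: [-0.2, 0.3, -0.7]
opening: 0.0698
```

```bash
python3 - <<'E'
from h import *
st(); im,d,m=cam("wrist"); W=pts(d,m); cv2.imwrite("pics/w5.png",im); np.savez("w5.npz",im=im,W=W)
A=W.reshape(-1,3); B=A[(A[:,2]>.055)&(A[:,2]<.08)&(abs(A[:,0]-.47)<.04)&(abs(A[:,1]-.04)<.05)]; print(len(B),cv2.minAreaRect((B[:,:2]*1000).astype(np.float32)))
go((.427,-.21,.28),174)
E
```

```text
18.1167 [0.4717 0.0465 0.2914] [-89.8   -0.37  -3.64] 0.06983677129994796 [-0.2  0.3 -0.7]
623 ((469.2105407714844, 44.175323486328125), (20.925724029541016, 32.93906784057617), 86.09386444091797)
row [-27, 8, -258] [0.001, -1.53, 0.004] len 260 deg 88
```

{"name": "drive_tool", "arguments": {"moves": [[[-27,8,-258,0,-1.53,0],[-27,8,-258,0,-1.53,0],[-27,8,-258,0,-1.53,0],[-27,8,-258,0,-1.53,0],[-27,8,-258,0,-1.53,0],[-27,8,-258,0,-1.53,0],[-27,8,-258,0,-1.53,0],[-27,8,-258,0,-1.53,0],[-27,8,-258,0,-1.53,0],[-27,8,-258,0,-1.53,0],[-27,8,-258,0,-1.53,0],[-27,8,-258,0,-1.53,0],[-27,8,-258,0,-1.53,0],[-27,8,-258,0,-1.53,0],[-27,8,-258,0,-1.53,0],[-27,8,-258,0,-1.53,0],[-27,8,-258,0,-1.53,0]]], "claw": 0.8}}

```text
clock: 19.58
tool_pos: [0.4264, -0.2099, 0.2787]
orientation: [-89.9, -0.0, 83.9]
force: [0.8, -0.4, -0.3]
opening: 0.0703
```

```bash
cat >> h.py <<'E'
def bar(W,c,r=.07,z=(.112,.14)):
    A=W.reshape(-1,3); A=A[(np.hypot(A[:,0]-c[0],A[:,1]-c[1])<r)&(A[:,2]>z[0])&(A[:,2]<z[1])]
    if len(A)<10: print("few",len(A)); return
    q=cv2.minAreaRect((A[:,:2]*1000).astype(np.float32)); print("bar",len(A),np.round(q[0],1),np.round(q[1],1),round(q[2],1),A.mean(0).round(4),A[:,2].max())
E
python3 - <<'E'
from h import *
o=st(); print(np.round(o["joint_pos"],1)); im,d,m=cam("wrist"); W=pts(d,m); cv2.imwrite("pics/w6.png",im); np.savez("w6.npz",im=im,W=W)
bar(W,(.427,-.272)); bar(W,(.601,-.302))
T,d,m=cam("top"); Wt=pts(d,m); bar(Wt,(.427,-.272)); bar(Wt,(.601,-.302))
A=Wt.reshape(-1,3); A=A[(A[:,2]>.225)&(A[:,2]<.27)&(abs(A[:,0]-.65)<.06)&(abs(A[:,1])<.25)]; print("keepers z",np.percentile(A[:,2],[5,50,99]))
for y in range(-180,220,10):
    s=A[(A[:,1]*1000>y)&(A[:,1]*1000<y+10)&(A[:,0]<.655)]; print(y,len(s),end="; ")
E
```

```text
19.5833 [ 0.4264 -0.2099  0.2787] [-89.91  -0.    83.9 ] 0.0703344399176962 [ 0.8 -0.4 -0.3]
[ -2.4  -0.2 -19.6  -0.  -70.6  -3.7]
bar 1184 [ 427.9 -273. ] [86. 10.] 83.3 [ 0.4275 -0.2752  0.1298] 0.13310898698719043
bar 1549 [ 601.5 -303.1] [10.6 86.2] 19.0 [ 0.6005 -0.3043  0.1281] 0.1330927938032601
bar 51 [ 426.7 -269.2] [84.6  9.3] 84.3 [ 0.4251 -0.2752  0.1283] 0.13492775707918603
few 0
keepers z [0.22849857 0.24205    0.24754818]
-180 0; -170 0; -160 0; -150 0; -140 0; -130 0; -120 0; -110 0; -100 0; -90 0; -80 50; -70 65; -60 65; -50 37; -40 0; -30 0; -20 0; -10 0; 0 0; 10 0; 20 0; 30 0; 40 0; 50 52; 60 59; 70 53; 80 26; 90 0; 100 0; 110 0; 120 0; 130 0; 140 0; 150 3; 160 6; 170 0; 180 69; 190 68; 200 67; 210 38;
```

View pics/w6.png

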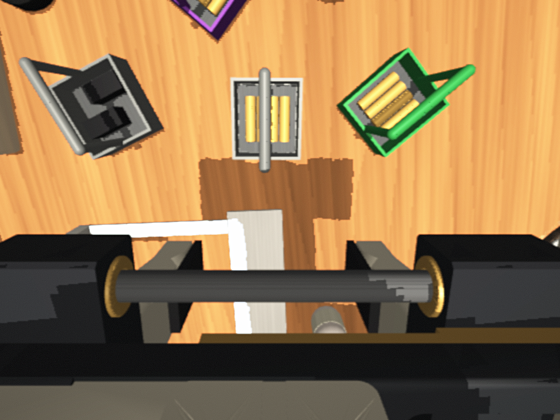

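Caddy2's bar is at (.428,-.273), image (265,118), and the bar size checks out at 86×10 mm. Caddy3's is at (.6015,-.303), image (52,105). The keeper tabs are about 65 mm off the hooks, so the lock is fully open.

```bash
python3 - <<'E'
from h import *
go((.428,-.273,.2),173.3);go((.428,-.273,.125),173.3)
E
```

```text
row [-62, 79, -8] [-0.001, 0.011, -0.0] len 101 deg 1
row [-62, 154, -8] [-0.001, 0.011, -0.0] len 167 deg 1
```

{"name": "drive_tool", "arguments": {"moves": [[[-62,70,-8,0,0.01,0],[-62,70,-8,0,0.01,0],[-62,70,-8,0,0.01,0],[-62,70,-8,0,0.01,0],[-62,100,-8,0,0.01,0],[-62,125,-8,0,0.01,0],[-62,140,-8,0,0.01,0],[-62,150,-8,0,0.01,0],[-62,154,-8,0,0.01,0],[-62,154,-8,0,0.01,0],[-62,154,-8,0,0.01,0]]], "claw": 0.6}}

```text
clock: 20.6
tool_pos: [0.429, -0.2726, 0.1267]
orientation: [-90.1, 0.0, 83.4]
force: [1.1, 0.6, -0.4]
opening: 0.0527
```

{"name": "drive_tool", "arguments": {"moves": [[[0,0,0,0,0,0],[0,0,0,0,0,0],[0,0,0,0,0,0],[0,0,0,0,0,0],[0,0,0,0,0,0],[0,0,0,0,0,0],[0,0,0,0,0,0],[0,0,0,0,0,0],[0,0,0,0,0,0],[0,-5,0,0,0,0],[0,-20,0,0,0,0],[0,-40,0,0,0,0],[0,-65,0,0,0,0],[0,-90,0,0,0,0],[0,-115,0,0,0,0],[0,-135,0,0,0,0],[0,-148,0,0,0,0],[0,-155,0,0,0,0],[0,-155,0,0,0,0],[0,-155,0,0,0,0]]], "claw": 0}}

```text
clock: 22.27
tool_pos: [0.4278, -0.2723, 0.2799]
orientation: [-90.0, -0.0, 83.4]
force: [0.2, -0.1, -3.1]
opening: 0.0087
```

```bash
python3 - <<'E'
from h import *
st(); im,d,m=cam("wrist"); W=pts(d,m); cv2.imwrite("pics/w7.png",im); np.savez("w7.npz",im=im,W=W)
u=np.array([.0645,.998]); h2=np.array([.611,.0025]); h1=h2-.130*u
for n,h in(("h2",h2),("h1",h1)): print(n,h); go((*(h-.09*np.array([.998,-.0645])),.285),176.3)
im,d,m=cam("scene"); cv2.imwrite("pics/s7.png",im); S=pts(d,m); np.savez("s7.npz",W=S)
A=S.reshape(-1,3); o=ctrl.get_obs()["tool_pos"]
B=A[(np.hypot(*(A[:,:2]-np.array(o[:2])).T)<.07)&(A[:,2]>.1)&(A[:,2]<.215)]; print(len(B),B.min(0),B.max(0))
E
```

```text
22.2667 [ 0.4278 -0.2723  0.2799] [-8.997e+01 -4.000e-02  8.340e+01] 0.008716725427731536 [ 0.2 -0.1 -3.1]
h2 [0.611  0.0025]
row [289, -6, -61] [-0.002, -0.051, 0.001] len 296 deg 3
h1 [ 0.602615 -0.12724 ]
row [160, -6, -67] [-0.002, -0.051, 0.001] len 173 deg 3
1078 [ 0.38364539 -0.3208212   0.1493716 ] [ 0.46944897 -0.23248313  0.21498496]
```

View pics/s7.png

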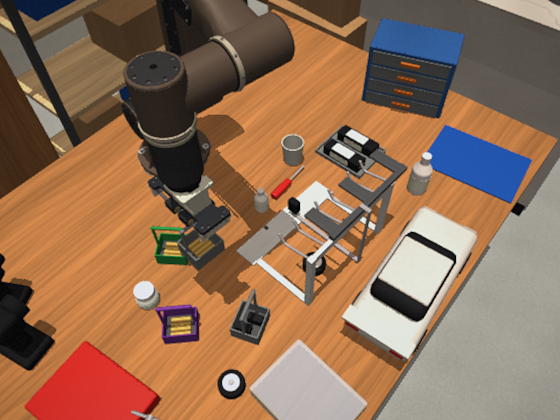

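Caddy2 is held upright, with its underside at about .15. I'm carrying it to the front of hook2.

{"name": "drive_tool", "arguments": {"moves": [[[30,-6,-6,0,-0.01,0],[60,-6,-12,0,-0.02,0],[90,-6,-19,0,-0.03,0],[120,-6,-25,0,-0.04,0],[150,-6,-32,0,-0.05,0],[180,-6,-38,0,-0.05,0],[210,-6,-44,0,-0.05,0],[235,-6,-50,0,-0.05,0],[255,-6,-54,0,-0.05,0],[270,-6,-57,0,-0.05,0],[280,-6,-59,0,-0.05,0],[286,-6,-61,0,-0.05,0],[289,-6,-61,0,-0.05,0],[289,-6,-61,0,-0.05,0],[289,-6,-61,0,-0.05,0]]]}}

```text
clock: 23.62
tool_pos: [0.5217, 0.0069, 0.2864]
orientation: [-90.0, 0.0, 86.3]
force: [0.1, -1.4, -2.3]
opening: 0.0088
```

```bash
python3 - <<'E'
from h import *
st(); im,d,m=cam("wrist"); W=pts(d,m); cv2.imwrite("pics/w8.png",im); np.savez("w8.npz",im=im,W=W)
A=W.reshape(-1,3)
# prongs: z .20-.24, x .57-.65
B=A[(A[:,2]>.19)&(A[:,2]<.236)&(A[:,0]>.56)&(A[:,0]<.66)&(abs(A[:,1])<.2)]
H,e=np.histogram(B[:,1]*1000,bins=np.arange(-200,200,8)); print([(int(a),int(h)) for a,h in zip(e,H) if h>15])
for lo in sorted(set()): pass
go((.611,.0025,.285),176.3); go((.611,.0025,.219),176.3)
im,d,m=cam("scene"); S=pts(d,m); C=S.reshape(-1,3); C=C[(C[:,2]>.1)&(C[:,2]<.225)&(abs(C[:,0]-.52)<.055)&(abs(C[:,1])<.06)]
print(len(C),C.min(0),C.max(0))
E
```

```text
23.6167 [0.5217 0.0069 0.2864] [-8.997e+01  2.000e-02  8.625e+01] 0.008807663813442628 [ 0.1 -1.4 -2.3]
[(-112, 385), (-104, 1376), (-32, 800), (-24, 462), (16, 114), (24, 190)]
row [2, 1, -89] [-0.0, -0.001, -0.0] len 90 deg 0
row [2, 67, -90] [-0.0, -0.001, -0.0] len 112 deg 0
1119 [ 0.47734874 -0.04518224  0.1582729 ] [0.5605555  0.04666528 0.22423973]
```

View pics/w8.png

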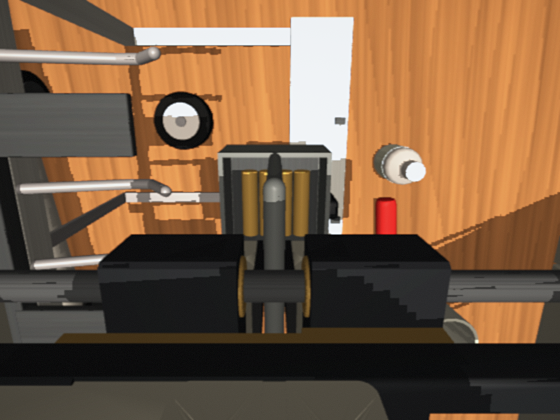

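```bash
python3 - <<'E'
from h import *
W=np.load("w8.npz")["W"]; A=W.reshape(-1,3)
for lo,hi in((-.115,-.09),(-.04,-.01),(.01,.045)):
    B=A[(A[:,2]>.19)&(A[:,2]<.238)&(A[:,0]>.56)&(A[:,0]<.66)&(A[:,1]>lo)&(A[:,1]<hi)]
    p=np.polyfit(B[:,0],B[:,1],1); print(len(B),p,"y@.61",np.polyval(p,.61),"xmin",np.percentile(B[:,0],[1,5]),"zmax",B[:,2].max())
B=A[(A[:,2]>.275)&(A[:,2]<.30)&(abs(A[:,0]-.52)<.03)&(A[:,1]<-.01)&(A[:,1]>-.06)]; print("bar end",B.min(0),B.max(0),np.median(B[:,0]))
E
```

```text
1763 [-0.07164429 -0.05720782] y@.61 -0.1009108356016406 xmin [0.57828062 0.58083354] zmax 0.233267571686414
1262 [-0.05829294  0.01156371] y@.61 -0.023994986442560894 xmin [0.58347807 0.58598468] zmax 0.23336643133815152
304 [-0.01728082  0.03619126] y@.61 0.02564995555293114 xmin [0.63992922 0.64161069] zmax 0.22110324224782163
bar end [ 0.51446175 -0.03698554  0.2753106 ] [ 0.52566374 -0.0100064   0.2943828 ] 0.5199039949555934
```

{"name": "drive_tool", "arguments": {"moves": [[[2,0,-15,0,0,0],[2,0,-35,0,0,0],[2,0,-55,0,0,0],[2,0,-75,0,0,0],[2,0,-88,0,0,0],[2,0,-91,0,0,0],[2,0,-91,0,0,0],[2,15,-91,0,0,0],[2,30,-91,0,0,0],[2,45,-91,0,0,0],[2,55,-91,0,0,0],[2,62,-91,0,0,0],[2,66,-91,0,0,0],[2,66,-91,0,0,0],[2,66,-91,0,0,0]]]}}

```text
clock: 24.97
tool_pos: [0.613, 0.0036, 0.2212]
orientation: [-90.0, 0.0, 86.3]
force: [0.1, -0.4, -3.5]
opening: 0.0091
```

```bash
python3 - <<'E'
from h import *
st()
E
```

```text
24.9667 [0.613  0.0036 0.2212] [-90.04   0.    86.28] 0.009111414713169612 [ 0.1 -0.4 -3.5]
```

Still fully hanging from the gripper with 3.5 N of weight, so I'll lower it a little more, slowly.

{"name": "drive_tool", "arguments": {"moves": [[[0,2,0,0,0,0],[0,4,0,0,0,0],[0,5,0,0,0,0],[0,5,0,0,0,0],[0,5,0,0,0,0]]]}}

```text
clock: 25.38
tool_pos: [0.613, 0.0036, 0.2158]
orientation: [-90.0, -0.0, 86.3]
force: [0.2, 0.1, -2.3]
opening: 0.0088
```

{"name": "drive_tool", "arguments": {"moves": [[[0,2,0,0,0,0],[0,2,0,0,0,0],[0,2,0,0,0,0],[0,2,0,0,0,0],[0,2,0,0,0,0],[0,2,0,0,0,0],[0,2,0,0,0,0],[0,-10,0,0,0,0],[0,-25,0,0,0,0],[0,-45,0,0,0,0],[0,-75,0,0,0,0],[0,-110,0,0,0,0],[0,-110,0,0,0,0],[0,-110,0,0,0,0]]], "claw": 0.4}}

```text
clock: 26.55
tool_pos: [0.6138, 0.0038, 0.3282]
orientation: [-90.3, -0.1, 86.3]
force: [0.2, -0.2, -0.8]
opening: 0.0349
```

```bash
python3 - <<'E'
from h import *
st(); 
im,d,m=cam("scene"); S=pts(d,m); cv2.imwrite("pics/s9.png",im[130:350,180:480]); bar(S,(.611,.002),.06,(.195,.225)); bar(S,(.602,-.304))
T,d,m=cam("top"); Wt=pts(d,m); bar(Wt,(.611,.002),.05,(.195,.225))
im,d,m=cam("wrist"); W=pts(d,m); bar(W,(.611,.002),.05,(.195,.225))
go((.60,-.22,.33),197)
cv2.imwrite("pics/s9.png",np.hstack([cv2.resize(cv2.imread("pics/s9.png"),(400,300)),cv2.resize(im,(400,300))]))
E
```

```text
26.55 [0.6138 0.0038 0.3282] [-9.027e+01 -9.000e-02  8.628e+01] 0.03489204874721714 [ 0.2 -0.2 -0.8]
bar 242 [626.3   2.9] [77.6 78.3] 84.5 [0.6215 0.0014 0.2158] 0.2248999393313731
bar 146 [ 600.7 -305. ] [10.5 85.8] 18.8 [ 0.6022 -0.3075  0.1281] 0.13455886559173869
bar 42 [609.3   4.2] [10.8 80.4] 1.3 [ 0.6095 -0.0125  0.2155] 0.22332400171867128
bar 2584 [623.5   1.8] [85.2 63.3] 86.6 [6.187e-01 1.000e-04 2.170e-01] 0.22495889564864968
row [-224, -6, -2] [-0.002, -0.362, 0.0] len 224 deg 21
```

View pics/s9.png

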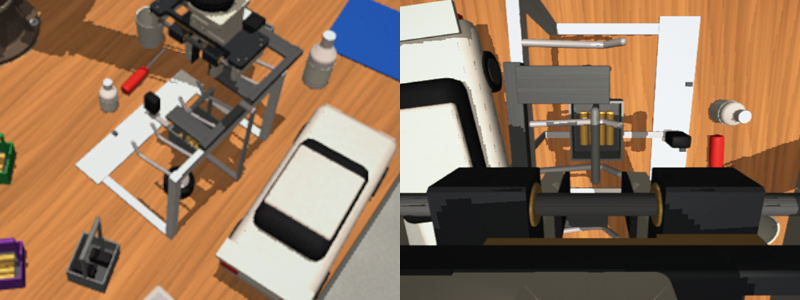

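Caddy2 hangs on hook2. Next is caddy3.

{"name": "drive_tool", "arguments": {"moves": [[[-224,-6,-2,0,-0.36,0],[-224,-6,-2,0,-0.36,0],[-224,-6,-2,0,-0.36,0],[-224,-6,-2,0,-0.36,0],[-224,-6,-2,0,-0.36,0],[-224,-6,-2,0,-0.36,0],[-224,-6,-2,0,-0.36,0],[-224,-6,-2,0,-0.36,0],[-224,-6,-2,0,-0.36,0]]], "claw": 0.6}}

```text
clock: 27.45
tool_pos: [0.6, -0.2199, 0.3304]
orientation: [-89.9, -0.1, 106.9]
force: [-0.0, 0.4, 0.4]
opening: 0.0529
```

```bash
python3 - <<'E'
from h import *
st(); im,d,m=cam("wrist"); W=pts(d,m); bar(W,(.6015,-.303))
go((.6015,-.303,.2),199);go((.6015,-.303,.125),199)
E
```

```text
27.45 [ 0.6    -0.2199  0.3304] [-8.9910e+01 -5.0000e-02  1.0687e+02] 0.052873748425454045 [-0.   0.4  0.4]
bar 926 [ 602.1 -302.4] [10.1 86. ] 19.2 [ 0.6028 -0.3037  0.1298] 0.1329055578659229
row [-80, 131, 23] [-0.001, -0.036, 0.001] len 155 deg 2
row [-81, 206, 23] [-0.001, -0.036, 0.001] len 222 deg 2
```

{"name": "drive_tool", "arguments": {"moves": [[[-80,40,23,0,-0.035,0],[-80,80,23,0,-0.035,0],[-80,110,23,0,-0.035,0],[-80,140,23,0,-0.035,0],[-80,165,23,0,-0.035,0],[-80,185,23,0,-0.035,0],[-80,198,23,0,-0.035,0],[-80,205,23,0,-0.035,0],[-80,206,23,0,-0.035,0],[-80,206,23,0,-0.035,0],[-80,206,23,0,-0.035,0]]], "claw": 0.6}}

```text
clock: 28.42
tool_pos: [0.6025, -0.303, 0.127]
orientation: [-90.1, 0.1, 109.0]
force: [-0.3, 0.6, 0.3]
opening: 0.0526
```

{"name": "drive_tool", "arguments": {"moves": [[[0,0,0,0,0,0],[0,0,0,0,0,0],[0,0,0,0,0,0],[0,0,0,0,0,0],[0,0,0,0,0,0],[0,0,0,0,0,0],[0,0,0,0,0,0],[0,0,0,0,0,0],[0,0,0,0,0,0],[0,-5,0,0,0,0],[0,-20,0,0,0,0],[0,-40,0,0,0,0],[0,-65,0,0,0,0],[0,-90,0,0,0,0],[0,-115,0,0,0,0],[0,-135,0,0,0,0],[0,-148,0,0,0,0],[0,-155,0,0,0,0],[0,-155,0,0,0,0],[0,-155,0,0,0,0]]], "claw": 0}}

```text
clock: 30.08
tool_pos: [0.6012, -0.303, 0.2799]
orientation: [-90.0, -0.0, 108.9]
force: [0.4, 0.4, -2.4]
opening: 0.0091
```

```bash
python3 - <<'E'
from h import *
st(); go((.515,-.1215,.285),176.3)
S=pts(*cam("scene")[1:]);A=S.reshape(-1,3); B=A[(np.hypot(A[:,0]-.602,A[:,1]+.302)<.07)&(A[:,2]>.1)&(A[:,2]<.215)]; print(len(B),B.min(0),B.max(0))
E
```

```text
30.0833 [ 0.6012 -0.303   0.2799] [-8.998e+01 -5.000e-02  1.089e+02] 0.009058888329640415 [ 0.4  0.4 -2.4]
row [200, -5, 23] [-0.001, 0.394, 0.001] len 201 deg 23
1250 [ 0.55635348 -0.35749507  0.1522326 ] [ 0.64912732 -0.25204512  0.2140537 ]
```

{"name": "drive_tool", "arguments": {"moves": [[[10,-5,18,0,0.05,0],[22,-5,38,0,0.11,0],[34,-5,58,0,0.17,0],[44,-5,75,0,0.23,0],[51,-5,88,0,0.29,0],[60,-5,84,0,0.35,0],[80,-5,75,0,0.394,0],[105,-5,64,0,0.394,0],[130,-5,53,0,0.394,0],[155,-5,42,0,0.394,0],[175,-5,34,0,0.394,0],[190,-5,27,0,0.394,0],[198,-5,24,0,0.394,0],[200,-5,23,0,0.394,0],[200,-5,23,0,0.394,0],[200,-5,23,0,0.394,0]]]}}

```text
clock: 31.47
tool_pos: [0.5148, -0.1221, 0.2851]
orientation: [-89.9, 0.0, 86.3]
force: [-0.6, -0.3, -1.3]
opening: 0.0089
```

```bash
python3 - <<'E'
from h import *
st(); go((.604,-.127,.285),176.3); go((.604,-.127,.216),176.3)
im,d,m=cam("wrist"); W=pts(d,m); A=W.reshape(-1,3); np.savez("w10.npz",im=im,W=W)
for lo,hi in((-.18,-.14),(-.115,-.09)):
    B=A[(A[:,2]>.19)&(A[:,2]<.238)&(A[:,0]>.57)&(A[:,0]<.66)&(A[:,1]>lo)&(A[:,1]<hi)]
    if len(B)>20: p=np.polyfit(B[:,0],B[:,1],1); print(len(B),"y@.603",np.polyval(p,.603),"xmin",np.percentile(B[:,0],[1,5]))
B=A[(A[:,2]>.27)&(A[:,2]<.30)&(abs(A[:,0]-.515)<.03)&(A[:,1]<-.135)&(A[:,1]>-.19)]; print("bar end",B.min(0),B.max(0),np.median(B[:,0]))
E
```

```text
31.4667 [ 0.5148 -0.1221  0.2851] [-8.995e+01  2.000e-02  8.633e+01] 0.008875488580580489 [-0.6 -0.3 -1.3]
row [1, 0, -89] [-0.001, 0.0, -0.0] len 89 deg 0
row [1, 69, -89] [-0.001, 0.0, -0.0] len 113 deg 0
1454 y@.603 -0.15379816415409855 xmin [0.5750765  0.57789671]
457 y@.603 -0.10354989358183773 xmin [0.6321505  0.63451549]
bar end [ 0.50803325 -0.16568245  0.27006643] [ 0.5283016  -0.135006    0.29938244] 0.5136242066915583
```

{"name": "drive_tool", "arguments": {"moves": [[[0,0,-15,0,0,0],[0,0,-35,0,0,0],[0,0,-55,0,0,0],[0,0,-75,0,0,0],[0,0,-87,0,0,0],[0,0,-90,0,0,0],[0,0,-90,0,0,0],[0,15,-90,0,0,0],[0,30,-90,0,0,0],[0,45,-90,0,0,0],[0,57,-90,0,0,0],[0,64,-90,0,0,0],[0,67,-90,0,0,0],[0,69,-90,0,0,0],[0,70,-90,0,0,0],[0,70,-90,0,0,0]]]}}

```text
clock: 32.85
tool_pos: [0.605, -0.1274, 0.2162]
orientation: [-90.1, -0.0, 86.3]
force: [0.6, 0.0, -2.2]
opening: 0.0088
```

{"name": "drive_tool", "arguments": {"moves": [[[0,2,0,0,0,0],[0,2,0,0,0,0],[0,2,0,0,0,0],[0,2,0,0,0,0],[0,2,0,0,0,0],[0,2,0,0,0,0],[0,2,0,0,0,0],[0,-10,0,0,0,0],[0,-25,0,0,0,0],[0,-45,0,0,0,0],[0,-75,0,0,0,0],[0,-110,0,0,0,0],[0,-110,0,0,0,0],[0,-110,0,0,0,0]]], "claw": 0.4}}

```text
clock: 34.02
tool_pos: [0.6058, -0.1273, 0.3282]
orientation: [-90.3, -0.0, 86.3]
force: [-0.4, 0.1, -0.2]
opening: 0.0354
```

```bash
python3 - <<'E'
from h import *
st(); im,d,m=cam("wrist"); cv2.imwrite("pics/w11.png",np.hstack([cv2.resize(im,(400,300)),cv2.resize(cam("scene")[0][130:350,180:480],(400,300))]))
go((.470,.0445,.29),86.3);go((.470,.0445,.047),86.3)
E
```

```text
34.0167 [ 0.6058 -0.1273  0.3282] [-9.028e+01 -2.000e-02  8.634e+01] 0.03538687792308485 [-0.4  0.1 -0.2]
row [163, 35, 145] [-0.001, 1.571, -0.0] len 221 deg 90
row [163, 278, 145] [-0.001, 1.571, -0.0] len 353 deg 90
```

View pics/w11.png

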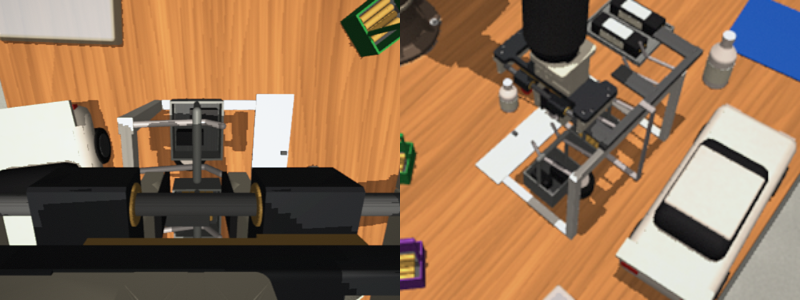

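{"name": "drive_tool", "arguments": {"moves": [[[163,30,145,0,1.571,0],[163,30,145,0,1.571,0],[163,30,145,0,1.571,0],[163,30,145,0,1.571,0],[163,30,145,0,1.571,0],[163,30,145,0,1.571,0],[163,30,145,0,1.571,0],[163,30,145,0,1.571,0],[163,30,145,0,1.571,0],[163,30,145,0,1.571,0],[163,30,145,0,1.571,0],[163,30,145,0,1.571,0],[163,30,145,0,1.571,0],[163,30,145,0,1.571,0],[163,70,145,0,1.571,0],[163,110,145,0,1.571,0],[163,140,145,0,1.571,0],[163,140,145,0,1.571,0]]], "claw": 1}}

```text
clock: 35.62
tool_pos: [0.4663, 0.0431, 0.1794]
orientation: [-90.2, 0.6, -3.5]
force: [-0.8, -0.2, -1.0]
opening: 0.0875
```

```bash
python3 - <<'E'
from h import *
st(); go((.470,.0445,.047),86.3)
S=pts(*cam("scene")[1:]); T=pts(*cam("top")[1:]); 
for n,W in(("S",S),("T",T)):
    for h in((.603,-.127),(.611,.002)): print(n,end=" "); bar(W,h,.05,(.205,.226))
E
```

```text
35.6167 [0.4663 0.0431 0.1794] [-90.24   0.58  -3.52] 0.08753721757818544 [-0.8 -0.2 -1. ]
row [5, 132, 2] [0.004, 0.003, -0.01] len 132 deg 1
S bar 277 [ 611.5 -131.5] [86.8 67.5] 81.9 [ 0.608  -0.1308  0.2155] 0.2259340147591682
S bar 223 [619.6   2.9] [75.9 69.1] 83.2 [0.6167 0.0023 0.216 ] 0.22543668863722566
T bar 231 [ 615.2 -127.8] [83.  69.2] 76.3 [ 0.6105 -0.1253  0.2165] 0.22561002120349127
T bar 201 [622.8  -0.7] [62.3 70.5] 0.5 [ 6.196e-01 -6.000e-04  2.161e-01] 0.22561836228767485
```

{"name": "drive_tool", "arguments": {"moves": [[[3,30,1,0,0,0],[3,65,1,0,0,0],[3,95,1,0,0,0],[3,115,1,0,0,0],[3,126,1,0,0,0],[3,131,1,0,0,0],[3,131,1,0,0,0],[3,131,1,0,0,0]]]}}

```text
clock: 36.38
tool_pos: [0.475, 0.0461, 0.0561]
orientation: [-89.9, -0.1, -3.6]
force: [0.9, -0.8, 1.1]
opening: 0.0877
```

{"name": "drive_tool", "arguments": {"moves": [[[0,0,0,0,0,0],[0,0,0,0,0,0],[0,0,0,0,0,0],[0,0,0,0,0,0],[0,0,0,0,0,0],[0,0,0,0,0,0],[0,0,0,0,0,0],[0,0,0,0,0,0],[0,0,0,0,0,0],[0,0,0,0,0,0],[0,0,0,0,0,0],[0,0,0,0,0,0]]], "claw": 0.1}}

```text
clock: 37.38
tool_pos: [0.4735, 0.0454, 0.0545]
orientation: [-90.0, 0.0, -3.7]
force: [-0.1, -0.2, 0.3]
opening: 0.0217
```

{"name": "drive_tool", "arguments": {"moves": [[[0,0,-8,0,0,0],[0,0,-16,0,0,0],[0,0,-24,0,0,0],[0,0,-32,0,0,0],[0,0,-40,0,0,0],[0,0,-48,0,0,0],[0,0,-54,0,0,0],[0,0,-58,0,0,0],[0,0,-61,0,0,0],[0,0,-63,0,0,0],[0,0,-65,0,0,0],[0,0,-65,0,0,0],[0,0,-65,0,0,0]]]}}

```text
clock: 38.47
tool_pos: [0.4693, -0.0194, 0.0545]
orientation: [-90.0, 0.0, -3.7]
force: [-0.5, 1.3, -1.1]
opening: 0.0221
```

{"name": "drive_tool", "arguments": {"moves": [[[0,0,-2,0,0,0],[0,0,-4,0,0,0],[0,0,-5,0,0,0],[0,0,-5,0,0,0],[0,0,-5,0,0,0]]]}}

```text
clock: 38.88
tool_pos: [0.4694, -0.0198, 0.0545]
orientation: [-89.7, -0.1, -3.7]
force: [-11.1, 39.8, 2.3]
opening: 0.022
```

At the closed stop. I'm easing off, releasing and lifting.

{"name": "drive_tool", "arguments": {"moves": [[[0,0,5,0,0,0],[0,0,5,0,0,0],[0,0,5,0,0,0],[0,0,5,0,0,0],[0,0,5,0,0,0],[0,0,5,0,0,0],[0,0,5,0,0,0],[0,0,5,0,0,0],[0,-30,5,0,0,0],[0,-70,5,0,0,0],[0,-110,5,0,0,0],[0,-150,5,0,0,0],[0,-190,5,0,0,0],[0,-230,5,0,0,0],[-40,-240,5,0,0,0],[-60,-240,5,0,0,0],[-60,-240,5,0,0,0]]], "claw": 0.7}}

```text
clock: 40.3
tool_pos: [0.4069, -0.0158, 0.296]
orientation: [-89.9, -0.2, -3.7]
force: [-0.1, -0.8, -0.9]
opening: 0.061
```

```bash
python3 - <<'E'
from h import *
st(); iw,d,m=cam("wrist"); W=pts(d,m); A=W.reshape(-1,3)
B=A[(A[:,2]>.055)&(A[:,2]<.08)&(abs(A[:,0]-.467)<.04)&(abs(A[:,1]+.02)<.06)]; print("knob",len(B),cv2.minAreaRect((B[:,:2]*1000).astype(np.float32)))
t,d,m=cam("top"); T=pts(d,m).reshape(-1,3)
for y0,y1 in((.27,.36),(.36,.45)):
    P=T[(T[:,1]>y0)&(T[:,1]<y1)&(T[:,2]>.034)&(T[:,2]<.05)&(abs(T[:,0]-.457)<.09)]; print("pack",len(P),cv2.minAreaRect((P[:,:2]*1000).astype(np.float32)))
K=T[(T[:,2]>.236)&(T[:,2]<.255)&(abs(T[:,0]-.635)<.025)&(abs(T[:,1])<.25)]
H,e=np.histogram(K[:,1]*1000,bins=np.arange(-200,220,10)); print([(int(a),int(h)) for a,h in zip(e,H) if h>8])
s,_,_=cam("scene"); cv2.imwrite("pics/f.png",np.hstack([cv2.resize(s[110:350,160:480],(400,300)),cv2.resize(t[110:300,100:400],(400,300))]))
E
```

```text
40.3 [ 0.4069 -0.0158  0.296 ] [-89.86  -0.16  -3.68] 0.060976350475215824 [-0.1 -0.8 -0.9]
knob 571 ((464.895263671875, -19.476551055908203), (21.029678344726562, 33.34221649169922), 86.2634048461914)
pack 125 ((510.6900939941406, 320.31427001953125), (46.22966766357422, 36.09040069580078), 88.6086196899414)
pack 365 ((491.4940185546875, 399.0832824707031), (47.59237289428711, 73.79118347167969), 89.04983520507812)
[(-150, 19), (-140, 76), (-130, 77), (-120, 76), (-110, 14), (-20, 25), (-10, 78), (0, 79), (10, 77), (110, 29), (120, 75), (130, 77), (140, 76)]
```

View pics/f.png

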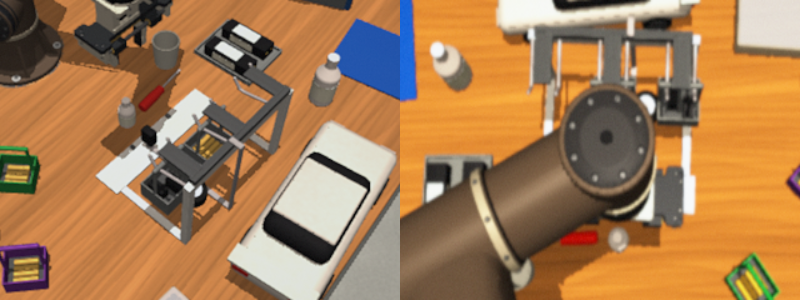

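The knob is at its closed end and the keepers are centred over the hooks. Both caddies hang, and the packs are in the tray.

```bash
python3 -c "
from plant import ctrl
print(ctrl.close_job())"
```

```text
the job is handed in; nothing more can be done
None
```

I handed the job in at about 40 s on the robot's clock. Only two caddies were present, brass tubes (caddy2) and servos (caddy3), and I left the green and purple look-alikes alone.

**What I did:**
- Both packs went into the tray.
- I slid the lock open until it hit its end stop.
- I hung caddy2 on the middle hook (hook2) and caddy3 on the rightmost hook (hook1).
- I slid the lock back to its closed stop and moved the arm clear.

**Last checks:**
- **Packs:** just after placing, both lay flat with their tops at 42 mm and tilt under 0.01 rad, well inside the tray limits. In the final top view the arm hid part of them, but the parts that showed were in place.
- **Lock:** the keepers sit centred over all three hooks. The knob measured 64 mm of travel against the nominal 65 mm, and it was pressed against the stop at both ends with about 40 N.
- **Caddies:** both hang upright and released in the final scene view. Their bars sit at seat height and are central within the 2–5 mm by which the cameras disagree in y.
- **Bystanders:** I touched none that I know of and none looked displaced in the pictures, but I did not measure them. I saw no sign of a caddy being knocked aside.

**One thing that didn't go as planned:** the packs hung lower in the grip than I expected, so each landed earlier than planned, with 36 N and then 20 N of contact force. Both still settled flat.

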